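Lay out and comb the weaving rods

ROBOT

A 6-joint arm with a two-finger parallel gripper is mounted at the origin on the work surface. World frame = base frame: x ahead of the robot, y to its left, z up, the work surface at z = 0. Lengths are in m, angles in rad, forces in N, time in s.
With the tool pointing down it reaches from about 0.225 to 0.875 m from the base axis. Payload 3.4 kg.
Tool frame: the origin (TCP) lies midway between the tips of the shut fingers; the grasp point (between the pads) lies 19 mm behind it (pinch_z is the distance from the TCP to the grasp point, in m); z points along the fingers, y is the line along which they close (so a half turn about z gives the same grasp; the last joint's range is limited). The gripper opens to 85 mm and grips with 20 to 120 N. Pads are 22 mm wide; open, the fingers measure 114 mm over their backs; the gripper's body (76 mm by 85 mm) begins 54 mm behind the grasp point. The pads swing forward as they close: fully open they stand 13 mm farther back than shut.
Start: joints at [-1.286, 0.276, 1.505, -0, 1.361, -0.121], TCP at [0.227, -0.528, 0.231] pointing down, gripper open.
Joint ranges: [-2.89, 2.89], [-0.75, 2.08], [0.22, 2.7], [-1.18, 4.32], [0.11, 2.71], [-2.7, 2.7]. Speed limits (rad/s): [2.57, 2.57, 3.14, 3.14, 3.14, 3.14].

INTERFACE

Orientations are given as a unit quaternion [w, x, y, z].
In Python, from rig import get_state, get_image, sign_off, pinch_z gives the robot as it stands.
- The arm moves only by the tool send_rows, never from a script. Its argument "steps" is one flat list of numbers, 5 for each row, row after row: the gripper's target within -1 to 1 (fully open at 1, half-way at 0, shut at -1), then the shift along the tool's x, y, z in cm, then the turn about the tool's z in degrees. In form: [gripper, x, y, z, roll, gripper, x, y, z, roll, ...]. A call has 1 to 12 rows; each row shifts and turns the commanded pose from where the row before left it, along the tool's axes as they then stand; what a row does not reach is not made up. A row lasts 1/10 s, in which the tool goes at most 50 mm and 8.59 degrees, less where a joint would pass 70% of its speed; a pose out of reach is approached as far as the arm can. A call is refused whole if a number of a shift passes 5 or a number of a turn 8.59, either way. A call with a gripper value outside its range is refused whole. The fingers move at their own pace and stop on an object; "newtons" is the grip in N (left out, the last holds). Time passes only in rows, so rows that do not move let the fingers close. It gives the time, the measured TCP pose, the force, the opening and the grip force at its end, in the units of the state.
- get_state(): the state, without advancing time (a new reading comes with each control period).
- get_image(name): name is "scene" or "top" or "wrist"; returns a dict with "color" (384x512x3 uint8, red, green, blue), "mtx" (3x3 intrinsics, pixels), "T" (4x4, takes a point from camera to world coordinates); the wrist camera has in their place "mount" (4x4, takes a point from camera to tool coordinates, whose origin is the TCP and whose axes are the flange's). Camera axes: x right, y down, z forward; pixel columns grow to the right and rows downward; lengths in m; the calibration is good to about 2 mm. A picture is of the moment at which its call begins: read the wrist's pose just before it. There is no depth.
- sign_off(): hands the job in; it is judged then, once.
The state is a dict: "clock": time; "qpos": joint angles; "qd": joint speeds; "effort": joint torques, N m; "position": TCP position; "ee_rot": TCP orientation; "contact_force": force on the tool from outside, world axes, zero at the start; "moment": the same for the moment, N m; "width": finger opening in m; "gripper_force": force on a finger pad.
Only numpy, scipy, OpenCV 4.12 (cv2) and the standard library are available. Lean on these libraries where they do the work, as an engineer would, in place of code of your own. Each camera call takes 0.05 s, during which the arm holds its last target. There are 200 camera calls.

TASK

Set up the rods for the next weaving: pull every red and blue rod out of the upright holder and lay it in the grooved tray beside the black ones already there, then take the comb out of its cup and, teeth down over the ridges, draw it along the grooves from the tray's red end to its dark end, again if need be, until every rod lies down in a groove of its own. Finish by standing the comb back upright in its cup, and leave the bowl, glue bottle, tape roll, mug and spool where they are.

Things in the scene. Friction and masses are not known exactly. Their poses are not given: they have to be found in the camera images.
- tray: wooden tray, fixed, 250 (x) by 296 (y) mm, rim 30 high, 8 thick. Origin: centre of underside. 9 grooves along y, centres at x = 0, +-26, +-52, +-78, +-104 mm; sharp 45-deg ridges between, at x = +-13, +-39, +-65, +-91. Groove floor 10 mm, ridge tops 19 mm above the origin. End wall at +y red, at -y dark wood. A rod's centre is 16 mm above the origin in a groove, 25 mm lying across ridges.
- holder: plywood block, fixed, 210 (x) by 48 (y) by 75 (z) mm: the upright holder. Origin: centre of its underside. Four square wells in a row along x, at x = -75, -25, 25, 75 mm, each 20 mm wide with floor 8 mm above the table. Each rod stands loosely in one of them, sticking 113 mm out of the top.
- combcup: green open-topped upright cup, fixed, 212 (x) by 78 (y) by 62 (z) mm, wall and floor 5 mm thick. Origin: centre of its underside. The comb stands loosely in it, teeth down, its head along the cup's x.
- comb: comb (rake), 0.2 kg: brown wooden handle and head, slick white teeth. Origin: centre of the underside of its teeth; z up through the handle. 8 fin-like teeth, 5 (x) by 60 (y, pointed) by 24 mm, 26 mm apart along x, -91 to 91 mm, to run over the tray's 8 ridges, between the grooves. Head 187 (x) by 60 (y) mm, 24 to 46 mm up. Handle 28 (x) by 18 (y) mm, 46 to 165 mm up, yellow band near the top.
- S1: red weaving rod with round ends, 12 mm thick, 180 mm long, 17 g. Origin: its lower end; z along its length. Stands in a well of the holder at the start, in any of the four; may be absent (None).
- S2: blue weaving rod with round ends, 12 mm thick, 180 mm long, 17 g. Origin: its lower end; z along its length. Stands in a well of the holder at the start, in any of the four; may be absent (None).
- S3: red weaving rod with round ends, 12 mm thick, 180 mm long, 17 g. Origin: its lower end; z along its length. Stands in a well of the holder at the start, in any of the four; may be absent (None).
- S4: blue weaving rod with round ends, 12 mm thick, 180 mm long, 17 g. Origin: its lower end; z along its length. Stands in a well of the holder at the start, in any of the four; may be absent (None).
- S1_mid (a point): the middle of rod S1, 90 mm from either end; None if absent
- S2_mid (a point): the middle of rod S2, 90 mm from either end; None if absent
- S3_mid (a point): the middle of rod S3, 90 mm from either end; None if absent
- S4_mid (a point): the middle of rod S4, 90 mm from either end; None if absent
- J1: black weaving rod with round ends, 12 mm thick, 180 mm long, 17 g. Origin: its middle; y along its length. Lies askew in the tray across the ridges at the start, towards the tray's -x side (the last four grooves on its +x side are free).
- J2: black weaving rod with round ends, 12 mm thick, 180 mm long, 17 g. Origin: its middle; y along its length. Lies askew in the tray across the ridges at the start, towards the tray's -x side (the last four grooves on its +x side are free).
- bead_bowl: white bowl, 84 mm across, 45 mm high. Not part of the job. Origin: centre of its underside.
- glue: white glue bottle with orange cap and blue label, 56 mm across, 130 mm high. Not part of the job. Origin: centre of its underside.
- tape: yellow tape roll lying flat, 90 mm across, 25 mm high. Not part of the job. Origin: centre of its underside.
- mug: blue mug, 76 mm across, 85 mm high. Not part of the job. Origin: centre of its underside.
- spool: red spool standing, 52 mm across, 60 mm high. Not part of the job. Origin: centre of its underside.

How it is judged:
By the outcome, as a careful person would: the job done as asked, in the order asked, and still so for the second after the job is handed in, with the robot touching nothing.
Of S1, S2, S3, S4 only 2 to 4 are there at a start; the rules pass over those that are not, and their reading is None.
At some moment in a run one of J1, J2 may be knocked a few centimetres aside while the robot is not near it.
It also fails if it takes over 210 s, if anything falls off the work surface, if the arm or the gripper's body presses on something with over 40 N, if the wrist force passes 120 N, or if a joint passes its speed limit or range.

## Working session

There is one attempt and no reset: what is moved stays moved. The work goes in short steps, Python scripts to look and compute and a tool call to move; the robot and the scene stay as the last step left them, time stands still between calls to the robot, and variables do not carry over. Pictures are saved under pics/ and viewed, at most 14 in all, crops included, and the job is handed in when it is done.

Besides the shell and the picture viewer there is one more tool, called after "Call:" by a JSON object that holds its "name" and its "arguments". send_rows: Moves the arm, as the interface text tells. Its arguments: {"type":"object","properties":{"steps":{"type":"array"},"newtons":{"type":"number"}},"required":["steps"]}

```bash
mkdir -p pics; ls
cat > h.py <<'E'
import numpy as np, cv2
from rig import get_state,get_image,sign_off,pinch_z
from scipy.spatial.transform import Rotation as R
def save(n,f):
    d=get_image(n); cv2.imwrite('pics/'+f+'.png',d['color'][:,:,::-1]); return d
def ray(d,u,v,z,T=None):
    T=d['T'] if T is None else T
    r=T[:3,:3]@np.linalg.solve(d['mtx'],[u,v,1.]); o=T[:3,3]
    return o+r*(z-o[2])/r[2]
def proj(d,p,T=None):
    T=d['T'] if T is None else T
    c=T[:3,:3].T@(np.array(p)-T[:3,3]); q=d['mtx']@c; return q[:2]/q[2]
def tool():
    s=get_state(); w,x,y,z=s['ee_rot']; T=np.eye(4); T[:3,:3]=R.from_quat([x,y,z,w]).as_matrix(); T[:3,3]=s['position']; return T
E
python3 - <<'E'
from h import *
import pickle
s=get_state();print(s,pinch_z)
D={}
for n in('scene','top'):
    D[n]=save(n,n+'0'); print(n,D[n]['mtx'].tolist(),D[n]['T'].round(3).tolist())
pickle.dump(D,open('d0.pkl','wb')); print(tool().round(3))
E
```

```text
pics
{'clock': 0.0, 'qpos': array([-1.28603496e+00,  2.76570152e-01,  1.50613486e+00,  2.17497805e-05,
        1.36068378e+00, -1.20989364e-01]), 'qd': array([0.00020953, 0.00016577, 0.00139132, 0.00095546, 0.00011587,
       0.00191141]), 'effort': array([-2.63070047e-03, -4.16778803e+01, -2.45801890e+01, -4.49305644e-04,
        1.10724251e-02,  7.79703470e-06]), 'position': array([ 0.22681672, -0.52780261,  0.23045318]), 'ee_rot': array([-8.95929875e-04,  9.79491344e-01,  2.01484244e-01, -6.28591004e-05]), 'contact_force': array([-0.41322056,  0.67592041, -0.02390553]), 'moment': array([-0.01052924,  0.01078783, -0.02542434]), 'gripper_force': 0.0, 'width': 0.08540480458219986} 0.0187
scene [[381.9404788311711, 0.0, 254.52631494612712], [0.0, 381.9404788311711, 187.5873551420638], [0.0, 0.0, 1.0]] [[0.814, 0.435, -0.385, 0.834], [0.581, -0.594, 0.557, -0.51], [0.014, -0.677, -0.736, 0.703], [0.0, 0.0, 0.0, 1.0]]
top [[497.5077389125849, 0.0, 257.0995519656006], [0.0, 497.5077389125849, 190.79582325497014], [0.0, 0.0, 1.0]] [[0.016, -0.99, 0.14, 0.364], [-1.0, -0.018, -0.013, -0.07], [0.015, -0.14, -0.99, 1.185], [0.0, 0.0, 0.0, 1.0]]
[[ 0.919  0.395 -0.     0.227]
 [ 0.395 -0.919  0.002 -0.528]
 [ 0.    -0.002 -1.     0.231]
 [ 0.     0.     0.     1.   ]]
```

```bash
python3 -c "
import cv2
for n in('top0','scene0'):
    i=cv2.imread('pics/'+n+'.png'); cv2.imwrite('pics/'+n+'b.png',cv2.resize(i,(800,600),interpolation=cv2.INTER_CUBIC))"
```

```text
(no output)
```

View pics/top0b.png

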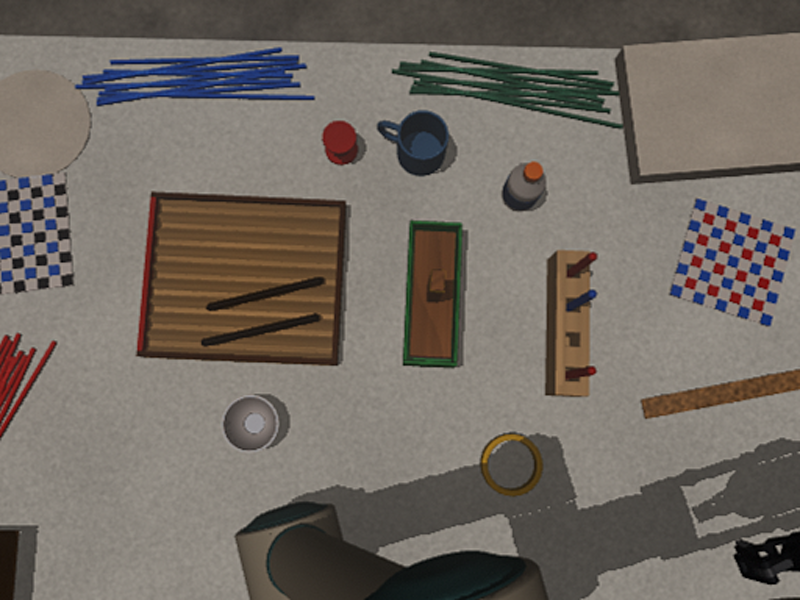

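View pics/scene0b.png

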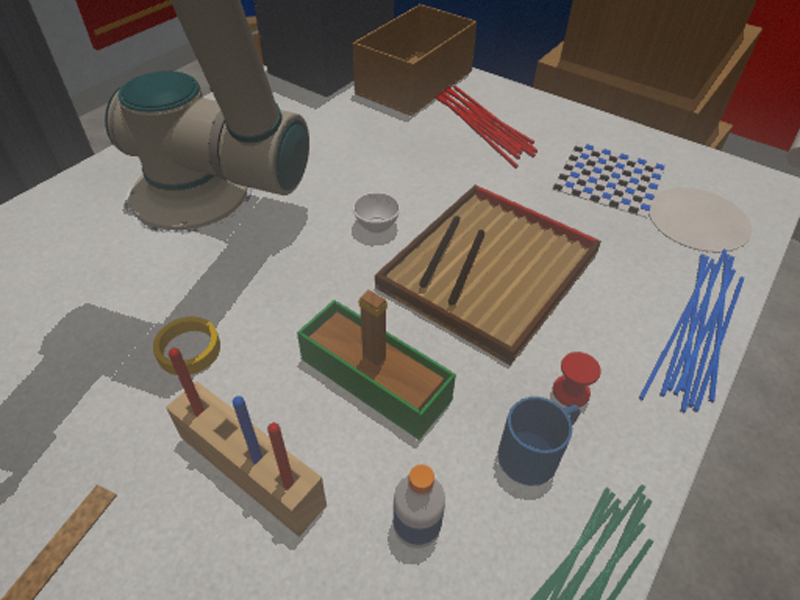

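The top view (800 px scale) shows the tray corners at about (152,193), (346,203), (338,364) and (137,355), with the red end on the left (+y). The cup is at (408–462, 222–365). The holder is at (547–590, 251–396) and holds three rods: red, blue and red, with their tips near (592,258), (592,295) and (592,371). The scene view agrees. The third well is empty.

```bash
cat > m.py <<'E'
from h import *
import pickle
D=pickle.load(open('d0.pkl','rb')); t=D['top']; s=D['scene']; k=0.64
def box(n,px,z,d=t):
    P=np.array([ray(d,u*k,v*k,z)[:2] for u,v in px]); 
    e=[np.linalg.norm(P[i]-P[(i+1)%4]).round(3) for i in range(4)]
    print(n,P.round(3).tolist(),'c',P.mean(0).round(4),'edges',e); return P
a=box('tray',[(152,193),(346,203),(338,364),(137,355)],.03)
box('cup',[(411,222),(463,223),(460,365),(404,363)],.062)
box('holder',[(556,251),(590,252),(588,396),(547,395)],.075)
def tri(p,q):
    # two-view triangulation, px in 800-scale for top, scene
    A=[];b=[]
    for d,(u,v) in((t,p),(s,q)):
        r=d['T'][:3,:3]@np.linalg.solve(d['mtx'],[u*k,v*k,1]);r/=np.linalg.norm(r)
        M=np.eye(3)-np.outer(r,r);A.append(M);b.append(M@d['T'][:3,3])
    x,res,_,_=np.linalg.lstsq(np.vstack(A),np.hstack(b),rcond=None); return x.round(4),res
for n,p,q in(('redA',(591,258),(274,428)),('blue',(592,295),(239,401)),('redB',(592,371),(175,353)),('comb',(438,278),(374,297))): print(n,*tri(p,q))
# colour masks for rods in both views
for n,d in D.items():
    h=cv2.cvtColor(d['color'],cv2.COLOR_RGB2HSV)
    for c,m in(('red',cv2.inRange(h,(0,120,50),(7,255,255))|cv2.inRange(h,(172,120,50),(180,255,255))),('blue',cv2.inRange(h,(105,120,50),(125,255,255))),('black',cv2.inRange(d['color'],(0,0,0),(48,45,45))),('green',cv2.inRange(h,(50,100,30),(80,255,255)))):
        cs,_=cv2.findContours(m,cv2.RETR_EXTERNAL,cv2.CHAIN_APPROX_NONE)
        for x in cs:
            if 25<cv2.contourArea(x)<1500:
                (u,v),(w,hh),an=cv2.minAreaRect(x); print(n,c,(int(u/k),int(v/k)),round(w/k),round(hh/k),round(an),[ (int(z[0]/k),int(z[1]/k)) for z in cv2.boxPoints(((u,v),(w,hh),an))])
E
python3 m.py
```

```text
tray [[0.683, 0.298], [0.673, 0.003], [0.428, 0.008], [0.436, 0.305]] c [0.5547 0.1533] edges [np.float64(0.295), np.float64(0.245), np.float64(0.297), np.float64(0.247)]
cup [[0.637, -0.096], [0.637, -0.173], [0.427, -0.17], [0.429, -0.089]] c [ 0.5328 -0.1322] edges [np.float64(0.077), np.float64(0.21), np.float64(0.081), np.float64(0.208)]
holder [[0.595, -0.308], [0.595, -0.358], [0.386, -0.351], [0.386, -0.293]] c [ 0.4905 -0.3275] edges [np.float64(0.05), np.float64(0.209), np.float64(0.058), np.float64(0.209)]
redA [ 0.5656 -0.3321  0.1772] [6.07998447e-07]
blue [ 0.5161 -0.3315  0.1793] [2.52965468e-06]
redB [ 0.4167 -0.3294  0.1799] [2.7828408e-06]
comb [ 0.5363 -0.13    0.1708] [1.07520392e-06]
scene red (273, 427) 8 9 90 [(268, 423), (278, 423), (278, 431), (268, 431)]
scene red (565, 392) 32 17 54 [(548, 384), (562, 374), (581, 400), (567, 409)]
scene red (582, 368) 42 30 40 [(556, 366), (575, 343), (608, 370), (589, 393)]
scene red (535, 213) 129 3 24 [(475, 188), (477, 185), (594, 238), (593, 241)]
scene red (486, 122) 113 30 39 [(432, 99), (451, 75), (539, 146), (520, 
[... 5365 characters left out ...]
 (10, 223)]
top black (60, 211) 8 9 90 [(56, 207), (65, 207), (65, 215), (56, 215)]
top black (340, 258) 6 114 2 [(335, 315), (339, 201), (345, 201), (341, 315)]
top black (234, 202) 67 198 73 [(130, 200), (319, 141), (339, 204), (149, 264)]
top black (516, 198) 35 20 30 [(496, 198), (506, 181), (536, 198), (526, 215)]
top black (735, 171) 6 126 86 [(673, 173), (798, 163), (798, 170), (673, 179)]
top black (418, 159) 48 29 8 [(393, 170), (396, 142), (444, 148), (440, 176)]
top black (422, 127) 44 29 5 [(399, 140), (401, 111), (445, 115), (443, 143)]
top green (459, 69) 49 6 8 [(435, 68), (436, 63), (484, 70), (483, 75)]
top green (512, 66) 167 8 7 [(428, 60), (429, 52), (595, 71), (594, 80)]
```

Call:
{"name": "send_rows", "arguments": {"steps": [0, 0, 0, -0.5, -8.1, 0, 0, 0, -0.5, -8.1, 0, 0, 0, -0.5, -8.1, 0, 0, 0, -0.5, -8.1, 0, 0, 0, -0.5, -8.1, 0, 0, 0, -0.5, -8.1, 0, 0, 0, -0.5, -8.1, 0, 0, 0, -0.5, -8.1], "newtons": 30}}

```text
clock: 0.9
position: [0.2269, -0.528, 0.271]
ee_rot: [-0.0, 0.717, 0.697, 0.0]
contact_force: [0.2, -0.4, 0.2]
width: 0.0426
gripper_force: 0.0
```

Call:
{"name": "send_rows", "arguments": {"steps": [-0.1, 2.0, 3.3, 0, 0, -0.1, 2.0, 3.3, 0, 0, -0.1, 2.0, 3.3, 0, 0, -0.1, 2.0, 3.3, 0, 0, -0.1, 2.0, 3.3, 0, 0, -0.1, 2.0, 3.3, 0, 0, -0.1, 2.0, 3.3, 0, 0, -0.1, 2.0, 3.3, 0, 0, -0.1, 2.0, 3.3, 0, 0, -0.1, 2.0, 3.3, 0, 0, -0.1, 0, 0, 0, 0, -0.1, 0, 0, 0, 0]}}

```text
clock: 2.1
position: [0.5638, -0.339, 0.2704]
ee_rot: [-0.001, 0.718, 0.696, -0.0]
contact_force: [0.1, -0.1, 0.4]
width: 0.0384
gripper_force: 0.0
```

Run:
```python
from h import *
T=tool(); print(T.round(3), get_state()['width'], get_state()['qpos'].round(2))
d=save('wrist','w1'); print(d['mount'].round(3).tolist(), d['mtx'].round(1).tolist())
t=save('top','t1')
W=T@d['mount']
for p in((.5656,-.332,.185),(.5161,-.3315,.185),(.5656,-.332,.075)): print(proj(d,p,W).round(0))
```

```text
[[ 0.032  0.999 -0.002  0.564]
 [ 0.999 -0.032  0.001 -0.339]
 [ 0.    -0.002 -1.     0.27 ]
 [ 0.     0.     0.     1.   ]] 0.03843162667467158 [-0.65  0.39  1.24 -0.    1.51 -0.61]
[[0.0, -0.952, -0.307, 0.079], [1.0, 0.0, -0.001, -0.001], [0.001, -0.307, 0.952, -0.143], [0.0, 0.0, 0.0, 1.0]] [[288.0, 0.0, 256.1], [0.0, 288.0, 198.1], [0.0, 0.0, 1.0]]
[259. 196.]
[199. 197.]
[258. 168.]
```

View pics/w1.png

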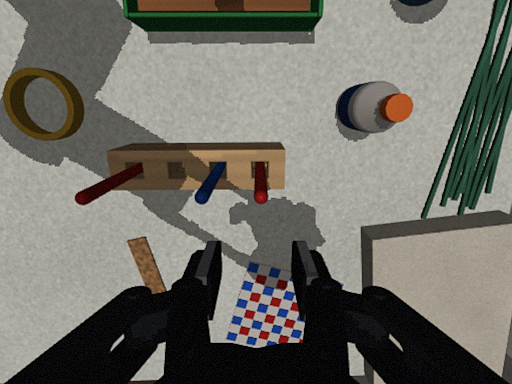

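The wrist view shows the right-hand red rod's tip at (261,197), against a predicted (259,196). Blue is at (201,197) and the left red at (82,197). I'm descending and gripping the right-hand red rod.

Call:
{"name": "send_rows", "arguments": {"steps": [-0.1, 0.7, 0.2, 2, 0, -0.1, 0, 0, 3, 0, -0.1, 0, 0, 3, 0, -0.1, 0, 0, 3, 0, -0.1, 0, 0, 3.2, 0, -1, 0, 0, 0, 0, -1, 0, 0, 0, 0, -1, 0, 0, 0, 0, -1, 0, 0, 0, 0, -1, 0, 0, 0, 0, -1, 0, 0, 0, 0], "newtons": 30}}

```text
clock: 3.3
position: [0.5676, -0.3371, 0.1364]
ee_rot: [0.007, 0.72, 0.694, 0.0]
contact_force: [-1.0, -0.3, 21.0]
width: 0.011
gripper_force: 29.6
```

Call:
{"name": "send_rows", "arguments": {"steps": [-1, 0, 0, -3, 0, -1, 0, 0, -4, 0, -1, 0, 0, -4, 0, -1, 0, 0, -4, 0, -1, 0, 0, -4, 0, -1, 0, 0, 0, 0]}}

```text
clock: 3.9
position: [0.5665, -0.3354, 0.3268]
ee_rot: [0.006, 0.72, 0.694, 0.001]
contact_force: [-0.0, -0.2, 0.9]
width: 0.0113
gripper_force: 29.7
```

Run:
```python
from h import *
print(get_state()['width'],get_state()['gripper_force']); save('wrist','w2')
```

```text
0.011274607419385121 29.727264940738678
```

View pics/w2.png

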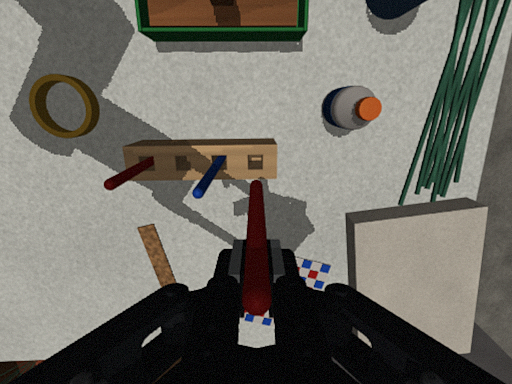

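The wrist view shows the red rod held between the pads. Its lower tip is near (257,183) and its upper tip near (257,300), so I'll work out the tilt and the route to groove +78.

```bash
cat > g.py <<'E'
from h import *
def goal(x,y,z=None):   # tray mm -> tool shift cm from now, TCP target
    c=np.array([.555,.153]);X=np.array([.9995,-.031]);Y=np.array([.031,.9995])
    p=c+x/1e3*X+y/1e3*Y; return p
def shift(p,z):
    T=tool(); return (T[:3,:3].T@(np.r_[p,z]-T[:3,3])*100).round(2)
E
python3 - <<'E'
from g import *
d=get_image('wrist'); M=d['mount']
for L in(.135,.147):
  for th in(0,5,10,15,20):
    s,c=np.sin(np.radians(th)),np.cos(np.radians(th))
    print(L,th,proj(d,(L*s,0,-.0187+L*c),M).round(0),proj(d,(-(.18-L)*s,0,-.0187-(.18-L)*c),M).round(0))
print(goal(78,-100),shift(goal(78,-100),.3268))
E
```

```text
0.135 0 [257. 193.] [258. 345.]
0.135 5 [257. 181.] [258. 353.]
0.135 10 [257. 169.] [258. 361.]
0.135 15 [257. 157.] [258. 367.]
0.135 20 [257. 145.] [258. 372.]
0.147 0 [257. 190.] [258. 320.]
0.147 5 [257. 177.] [258. 326.]
0.147 10 [257. 164.] [258. 331.]
0.147 15 [257. 152.] [258. 336.]
0.147 20 [257. 139.] [258. 340.]
[0.629861 0.050632] [38.66  5.11 -0.66]
```

Call:
{"name": "send_rows", "arguments": {"steps": [-1, 3.8, 0.34, -0.3, 0, -1, 3.8, 0.34, -0.3, 0, -1, 3.8, 0.34, -0.3, 0, -1, 3.8, 0.34, -0.3, 0, -1, 3.8, 0.34, 0, 0, -1, 3.8, 0.34, 0, 0, -1, 3.8, 0.34, 0, 0, -1, 3.8, 0.34, 0, 0], "newtons": 20}}

```text
clock: 4.8
position: [0.6021, -0.029, 0.3291]
ee_rot: [-0.002, 0.719, 0.695, -0.001]
contact_force: [1.3, 0.5, -0.5]
width: 0.011
gripper_force: 29.7
```

Call:
{"name": "send_rows", "arguments": {"steps": [-1, 3.8, 0.34, 0, 0, -1, 3.8, 0.34, 0, 0, -1, 3.8, 0.34, 0, 0, -1, 3.8, 0.34, 0, 0, -1, 3.8, 0.34, 0, 0, -1, 3.8, 0.34, 0, 0, -1, 3.8, 0.34, 0, 0, -1, 0, 0, 3, 0, -1, 0, 0, 4, 0, -1, 0, 0, 4, 0, -1, 0, 0, 4, 0, -1, 0, 0, 0, 0]}}

```text
clock: 6.0
position: [0.6307, 0.233, 0.1727]
ee_rot: [-0.004, 0.719, 0.695, -0.008]
contact_force: [-1.0, 0.1, 0.0]
width: 0.0108
gripper_force: 29.7
```

```bash
python3 - <<'E'
from g import *
print(tool().round(3)); print(shift(goal(78,87),.16)); save('wrist','w3'); d=save('scene','s3')
print(get_state()['width'])
E
python3 -c "
import cv2
a=cv2.imread('pics/w3.png');b=cv2.imread('pics/s3.png');b=cv2.resize(b[60:330,180:512],(472,384))
cv2.imwrite('pics/ws3.png',cv2.resize(cv2.hconcat([a,b]),(800,312)))"
```

```text
[[ 0.035  0.999 -0.017  0.631]
 [ 0.999 -0.035 -0.005  0.233]
 [-0.005 -0.017 -1.     0.173]
 [ 0.     0.     0.     1.   ]]
[0.48 0.5  1.26]
0.010963685601709093
```

View pics/ws3.png

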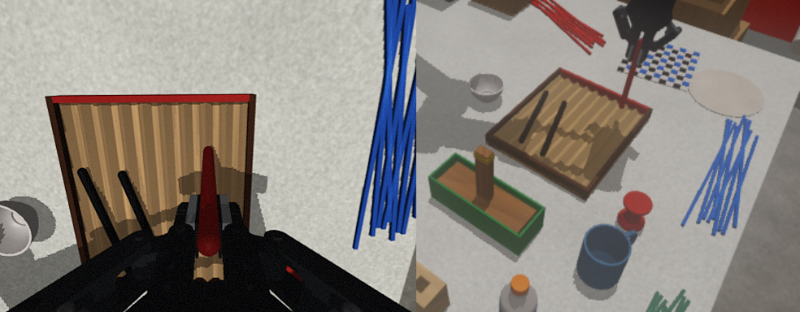

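The left half shows the rod tip at about (208,150), over the grooves near the right (+x) side and short of the red wall. The right half agrees. I'll let the arm settle, then fine-align.

Call:
{"name": "send_rows", "arguments": {"steps": [-1, 0, 0, 0, 0, -1, 0, 0, 0, 0, -1, 0, 0, 0, 0], "newtons": 20}}

```text
clock: 6.4
position: [0.6372, 0.2353, 0.1834]
ee_rot: [0.001, 0.719, 0.695, 0.002]
contact_force: [-0.2, 0.7, 0.2]
width: 0.0111
gripper_force: 29.7
```

Run:
```python
from g import *
T=tool();print(T.round(3)); print(shift(goal(78,87),.15)); d=get_image('wrist');W=T@d['mount']
# groove lines at x=65,78,91 predicted vs brightness at y=+125 row
for x in(-125,65,78,91,125): print(x,proj(d,np.r_[goal(x,125),.03 if abs(x)==125 else .019 if x!=78 else .01],W).round(1),proj(d,np.r_[goal(x,140),.03],W).round(1))
g=cv2.cvtColor(d['color'],cv2.COLOR_RGB2GRAY)
v=int(proj(d,np.r_[goal(78,125),.015],W)[1]);print(v,g[v-2:v+3,50:320].mean(0).astype(int).tolist())
h=cv2.cvtColor(d['color'],cv2.COLOR_RGB2HSV);m=cv2.inRange(h,(0,120,50),(7,255,255))|cv2.inRange(h,(172,120,50),(180,255,255))
for c in cv2.findContours(m,0,1)[0]:
  if cv2.contourArea(c)>100: print(cv2.boundingRect(c))
```

```text
[[ 0.034  0.999  0.004  0.637]
 [ 0.999 -0.034  0.001  0.235]
 [ 0.001  0.004 -1.     0.183]
 [ 0.     0.     0.     1.   ]]
[ 0.21 -0.18  3.34]
-125 [ 55.3 145.8] [ 52.1 130.7]
65 [242.3 143.8] [241.6 130.1]
78 [254.6 142.7] [254.5 130. ]
91 [266.9 143.7] [267.5 130. ]
125 [300.7 144.9] [301.3 129.9]
143 [191, 190, 187, 188, 192, 161, 52, 23, 33, 33, 34, 32, 34, 26, 11, 10, 8, 7, 12, 7, 29, 67, 96, 99, 93, 95, 96, 94, 95, 96, 95, 95, 94, 98, 118, 133, 128, 126, 124, 125, 129, 124, 102, 106, 109, 100, 94, 95, 95, 96, 98, 97, 95, 94, 96, 94, 95, 98, 118, 135, 129, 133, 138, 139, 134, 119, 103, 106, 110, 107, 97, 93, 98, 95, 95, 94, 96, 97, 93, 94, 92, 99, 127, 152, 148, 143, 145, 141, 146, 133, 103, 101, 109, 109, 103, 95, 92, 94, 95, 95, 95, 92, 95, 94, 93, 97, 125, 149, 148, 149, 152, 154, 153, 138, 101, 103, 107, 110, 109, 101, 95, 96, 94, 94, 95, 94, 95, 94, 92, 97, 123, 144, 143, 141, 136, 138, 136, 126, 102, 102, 110, 109, 111, 106, 96, 94, 95, 94, 94, 94, 96, 95, 92, 99, 114, 125, 127, 132, 137, 147, 151, 139, 99, 101, 104, 108, 109, 108, 103, 97, 93, 95, 95, 93, 96, 95, 93, 101, 131, 148, 140, 138, 135, 132, 128, 126, 99, 100, 108, 107, 111, 108, 108, 101, 93, 96, 94, 96, 96, 94, 95, 98, 116, 130, 135, 144, 141, 145, 145, 130, 98, 101, 105, 107, 109, 111, 108, 106, 95, 97, 93, 96, 94, 96, 93, 101, 123, 136, 137, 137, 134, 132, 135, 120, 101, 101, 106, 107, 107, 109, 110, 113, 90, 6, 25, 36, 33, 35, 36, 34, 22, 68, 159, 199, 190, 186, 183, 187, 189, 191, 192, 192, 191, 190, 190, 192, 192, 193, 194, 193]
(242, 180, 30, 136)
(58, 119, 238, 11)
```

The tray prediction matches the groove floors in the wrist image to within about half a pixel. I'm lowering the rod to the groove floor and starting to pivot it.

Call:
{"name": "send_rows", "arguments": {"steps": [-1, 0.2, -0.2, 1.5, 0, -1, 0, 0, 1.5, 0, -1, 0, 0, 1.0, 0, -1, 0, 0, 0.4, 0, -1, -0.7, 0, 0.1, 0, -1, -0.7, 0, 0.1, 0, -1, -0.7, 0, 0.1, 0, -1, -0.7, 0, 0.2, 0, -1, -1.2, 0, 0.4, 0, -1, -1.2, 0, 0.5, 0, -1, -1.2, 0, 0.5, 0, -1, 0, 0, 0, 0]}}

```text
clock: 7.65
position: [0.633, 0.1713, 0.1193]
ee_rot: [0.001, 0.72, 0.694, 0.0]
contact_force: [-0.2, -2.0, 6.0]
width: 0.0111
gripper_force: 28.4
```

```bash
cat > rod.py <<'E'
from g import *
import sys
d=get_image('wrist'); M=d['mount']; T=tool()
h=cv2.cvtColor(d['color'],cv2.COLOR_RGB2HSV)
m=cv2.inRange(h,(105,120,50),(125,255,255)) if sys.argv[1]=='b' else cv2.inRange(h,(0,120,50),(7,255,255))|cv2.inRange(h,(172,120,50),(180,255,255))
for c in cv2.findContours(m,0,1)[0]:
  if cv2.contourArea(c)>60: print(cv2.boundingRect(c))
L=float(sys.argv[2])
for th in range(0,90,10):
    s,c=np.sin(np.radians(th)),np.cos(np.radians(th)); print(th,proj(d,(L*s,0,-.0187+L*c),M).round(0),proj(d,(-(.18-L)*s,0,-.0187-(.18-L)*c),M).round(0))
print(T[:3,3].round(4),get_state()['contact_force'].round(1),get_state()['width'])
E
python3 rod.py r .152
```

```text
(384, 306, 24, 16)
(242, 114, 29, 228)
(0, 30, 314, 20)
0 [257. 188.] [258. 311.]
10 [257. 162.] [258. 321.]
20 [257. 136.] [257. 328.]
30 [257. 109.] [257. 333.]
40 [257.  79.] [257. 335.]
50 [257.  48.] [257. 335.]
60 [257.  13.] [257. 334.]
70 [257. -26.] [257. 330.]
80 [258. -72.] [257. 325.]
[0.6331 0.1718 0.1196] [-0.  -1.6  6.4] 0.011278951222024342
```

Call:
{"name": "send_rows", "arguments": {"steps": [-1, -1.5, 0, 1.1, 0, -1, -1.5, 0, 1.2, 0, -1, -1.2, 0, 1.4, 0, -1, -1.1, 0, 1.5, 0, -1, -0.6, 0, 1.2, 0, -1, -0.5, 0, 1.1, 0, -1, -0.3, 0, 0.8, 0, -1, -0.2, 0, 0.6, 0, -1, 0, 0, 0, 0, -1, 0, 0, 0, 0]}}

```text
clock: 8.7
position: [0.6299, 0.1046, 0.0294]
ee_rot: [0.0, 0.719, 0.695, 0.0]
contact_force: [1.5, -0.6, 1.0]
width: 0.0113
gripper_force: 28.4
```

```bash
python3 rod.py r .152; python3 -c "from h import *;save('scene','s4')"
```

```text
(419, 311, 93, 73)
(243, 0, 29, 348)
0 [257. 188.] [258. 311.]
10 [257. 162.] [258. 321.]
20 [257. 136.] [257. 328.]
30 [257. 109.] [257. 333.]
40 [257.  79.] [257. 335.]
50 [257.  48.] [257. 335.]
60 [257.  13.] [257. 334.]
70 [257. -26.] [257. 330.]
80 [258. -72.] [257. 325.]
[0.6299 0.1046 0.0296] [0.4 0.7 1.7] 0.011165796108460803
```

Call:
{"name": "send_rows", "arguments": {"steps": [-0.5, 0, 0, 0, 0, -0.4, 0, 0, 0, 0, -0.4, 0, 0, 0, 0, -0.4, 0, 0, -2, 0, -0.4, 0, 0, -4, 0, -0.4, 0, 0, -4, 0, -0.1, 0, 0, -4, 0, -0.1, 0, 0, -4, 0, -0.1, 0, 0, -4, 0, -0.1, 0, 0, -2, 0, -0.1, 0, 0, 0, 0]}}

```text
clock: 9.9
position: [0.6313, 0.1045, 0.2734]
ee_rot: [0.003, 0.719, 0.695, 0.003]
contact_force: [0.4, 1.4, -0.2]
width: 0.0383
gripper_force: 0.0
```

Run:
```python
from g import *
print(tool()[:3,3].round(4)); w=save('wrist','w5')['color']; s=save('scene','s5')['color']
b=cv2.resize(s[60:330,180:512],(472,384)); cv2.imwrite('pics/ws5.png',cv2.resize(cv2.hconcat([w,b]),(800,312))[:,:,::-1])
print('blue',shift((.5161,-.3325),.272),'redB',shift((.4167,-.3304),.272))
```

```text
[0.6313 0.1045 0.2734]
blue [-44.04  -9.83  -0.31] redB [-44.17 -19.77  -0.3 ]
```

View pics/ws5.png

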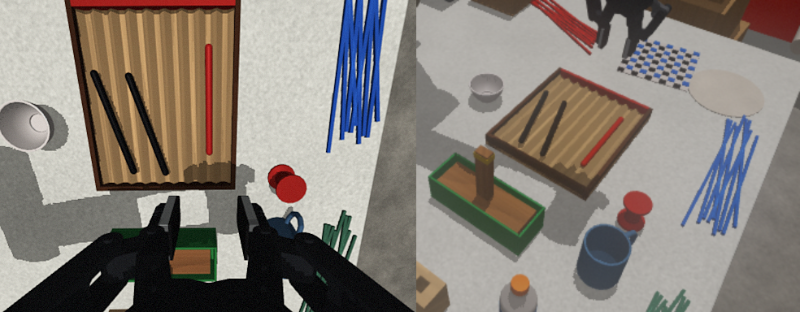

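The red rod lies in its groove, from (209,45) to (209,153), and the black rods are unchanged. Blue is next.

Call:
{"name": "send_rows", "arguments": {"steps": [-0.1, -4, -0.89, 0, 0, -0.1, -4, -0.89, 0, 0, -0.1, -4, -0.89, 0, 0, -0.1, -4, -0.89, 0, 0, -0.1, -4, -0.89, 0, 0, -0.1, -4, -0.89, 0, 0, -0.1, -4, -0.89, 0, 0, -0.1, -4, -0.89, 0, 0, -0.1, -4, -0.89, 0, 0, -0.1, -4, -0.89, 0, 0, -0.1, -4, -0.89, 0, 0, -0.1, 0, 0, 0, 0]}}

```text
clock: 11.2
position: [0.5145, -0.3366, 0.266]
ee_rot: [-0.002, 0.721, 0.693, -0.002]
contact_force: [0.4, -0.4, 0.0]
width: 0.0385
gripper_force: 0.0
```

Call:
{"name": "send_rows", "arguments": {"steps": [-0.1, 0, 0, 0, 0, -0.1, 0, 0, 0, 0]}}

```text
clock: 11.4
position: [0.5166, -0.3308, 0.2678]
ee_rot: [-0.002, 0.719, 0.695, 0.0]
contact_force: [-0.1, 0.7, -0.3]
width: 0.0384
gripper_force: 0.0
```

Run:
```python
from g import *
T=tool();print(T[:3,3].round(4)); print(shift((.5161,-.3325),.135))
d=get_image('wrist');print(proj(d,(.5161,-.3315,.185),T@d['mount']))
h=cv2.cvtColor(d['color'],cv2.COLOR_RGB2HSV);m=cv2.inRange(h,(105,120,50),(125,255,255))
for c in cv2.findContours(m,0,1)[0]:
  if cv2.contourArea(c)>60: print(cv2.boundingRect(c))
```

```text
[ 0.5166 -0.3308  0.2678]
[-2.100e-01 -1.000e-02  1.328e+01]
[256.59965281 206.06730892]
(277, 268, 11, 10)
(239, 212, 13, 12)
(244, 169, 16, 41)
```

Call:
{"name": "send_rows", "arguments": {"steps": [-0.1, -0.2, 0, 2, 0, -0.1, 0, 0, 3, 0, -0.1, 0, 0, 3, 0, -0.1, 0, 0, 3, 0, -0.1, 0, 0, 2.8, 0, -1, 0, 0, 0, 0, -1, 0, 0, 0, 0, -1, 0, 0, 0, 0, -1, 0, 0, 0, 0, -1, 0, 0, 0, 0], "newtons": 20}}

```text
clock: 12.45
position: [0.5177, -0.3338, 0.1328]
ee_rot: [0.001, 0.719, 0.695, 0.001]
contact_force: [1.6, 2.5, 1.4]
width: 0.0117
gripper_force: 21.0
```

Call:
{"name": "send_rows", "arguments": {"steps": [-1, 0, 0, -3, 0, -1, 0, 0, -4, 0, -1, 0, 0, -4, 0, -1, 0, 0, -4, 0, -1, 0, 0, -4, 0, -1, 0, 0, -1.2, 0, -1, 0, 0, 0, 0]}}

```text
clock: 13.15
position: [0.5175, -0.3352, 0.3363]
ee_rot: [0.003, 0.719, 0.695, 0.0]
contact_force: [0.4, -0.0, -0.2]
width: 0.0113
gripper_force: 20.8
```

Call:
{"name": "send_rows", "arguments": {"steps": [-1, 3.83, 0.5, 0, 0, -1, 3.83, 0.5, 0, 0, -1, 3.83, 0.5, 0, 0, -1, 3.83, 0.5, 0, 0, -1, 3.83, 0.5, 0, 0, -1, 3.83, 0.5, 0, 0, -1, 3.83, 0.5, 0, 0, -1, 3.83, 0.5, 0, 0]}}

```text
clock: 13.95
position: [0.5665, -0.0278, 0.3309]
ee_rot: [-0.001, 0.719, 0.695, -0.001]
contact_force: [0.7, 0.4, 0.6]
width: 0.0115
gripper_force: 20.8
```

Call:
{"name": "send_rows", "arguments": {"steps": [-1, 3.83, 0.5, 0, 0, -1, 3.83, 0.5, 0, 0, -1, 3.83, 0.5, 0, 0, -1, 3.83, 0.5, 0, 0, -1, 3.83, 0.5, 0, 0, -1, 3.83, 0.5, 0, 0, -1, 3.83, 0.5, 0, 0, -1, 0, 0, 4, 0, -1, 0, 0, 4.5, 0, -1, 0, 0, 4, 0, -1, 0, 0, 0, 0, -1, 0, 0, 0, 0]}}

```text
clock: 15.15
position: [0.6108, 0.2372, 0.2069]
ee_rot: [-0.001, 0.719, 0.695, -0.001]
contact_force: [0.9, 0.1, 0.0]
width: 0.0117
gripper_force: 20.8
```

```bash
python3 rod.py b .152; python3 -c "
from g import *
print(shift(goal(52,87),.145))"
```

```text
(242, 187, 29, 161)
(431, 0, 81, 292)
0 [257. 188.] [258. 311.]
10 [257. 162.] [258. 321.]
20 [257. 136.] [257. 328.]
30 [257. 109.] [257. 333.]
40 [257.  79.] [257. 335.]
50 [257.  48.] [257. 335.]
60 [257.  13.] [257. 334.]
70 [257. -26.] [257. 330.]
80 [258. -72.] [257. 325.]
[0.6122 0.2375 0.2091] [-0.   0.7  1. ] 0.011263613093735943
[ 0.07 -0.26  6.41]
```

Call:
{"name": "send_rows", "arguments": {"steps": [-1, 0, -0.2, 3, 0, -1, 0, 0, 2, 0, -1, 0, 0, 1.5, 0, -1, 0, 0, 1.0, 0, -1, -0.7, 0, 0.1, 0, -1, -0.7, 0, 0.1, 0, -1, -0.7, 0, 0.1, 0, -1, -0.7, 0, 0.2, 0, -1, -1.2, 0, 0.4, 0, -1, -1.2, 0, 0.5, 0, -1, -1.2, 0, 0.5, 0, -1, 0, 0, 0, 0]}}

```text
clock: 16.4
position: [0.6085, 0.1708, 0.1163]
ee_rot: [0.002, 0.72, 0.694, 0.001]
contact_force: [-0.4, -2.0, 8.1]
width: 0.0109
gripper_force: 19.8
```

```bash
python3 rod.py b .145
```

```text
(489, 198, 23, 92)
(243, 135, 27, 213)
0 [257. 190.] [258. 324.]
10 [257. 165.] [258. 336.]
20 [257. 140.] [258. 345.]
30 [257. 113.] [257. 350.]
40 [257.  85.] [257. 353.]
50 [257.  55.] [257. 353.]
60 [257.  23.] [257. 350.]
70 [257. -13.] [257. 345.]
80 [258. -53.] [257. 338.]
[0.6086 0.1713 0.1165] [-0.4 -3.   7.4] 0.01117978709828793
```

Call:
{"name": "send_rows", "arguments": {"steps": [-1, -1.5, 0, 1.0, 0, -1, -1.5, 0, 1.1, 0, -1, -1.2, 0, 1.4, 0, -1, -1.1, 0, 1.5, 0, -1, -0.6, 0, 1.2, 0, -1, -0.5, 0, 1.1, 0, -1, -0.3, 0, 0.8, 0, -1, -0.2, 0, 0.5, 0, -1, 0, 0, 0, 0, -1, 0, 0, 0, 0]}}

```text
clock: 17.45
position: [0.605, 0.1048, 0.0284]
ee_rot: [0.0, 0.719, 0.695, -0.0]
contact_force: [0.0, -0.4, 0.8]
width: 0.0113
gripper_force: 19.5
```

Call:
{"name": "send_rows", "arguments": {"steps": [-0.5, 0, 0, 0, 0, -0.4, 0, 0, 0, 0, -0.4, 0, 0, 0, 0, -0.4, 0, 0, -2, 0, -0.4, 0, 0, -4, 0, -0.4, 0, 0, -4, 0, -0.1, 0, 0, -4, 0, -0.1, 0, 0, -4, 0, -0.1, 0, 0, -4, 0, -0.1, 0, 0, -2, 0, -0.1, 0, 0, 0, 0]}}

```text
clock: 18.55
position: [0.6065, 0.105, 0.2725]
ee_rot: [0.003, 0.719, 0.695, 0.003]
contact_force: [-0.5, 0.4, -0.1]
width: 0.0383
gripper_force: 0.0
```

Run:
```python
from g import *
T=tool();print(T[:3,3].round(4)); d=save('wrist','w6')
c=d['color'];h=cv2.cvtColor(c,cv2.COLOR_RGB2HSV);W=T@d['mount']
ms={'red':cv2.inRange(h,(0,120,50),(7,255,255))|cv2.inRange(h,(172,120,50),(180,255,255)),'blue':cv2.inRange(h,(105,120,50),(125,255,255)),'black':cv2.inRange(c,(0,0,0),(45,40,40))}
for n,m in ms.items():
  for q in cv2.findContours(m,0,1)[0]:
    if cv2.contourArea(q)>150:
      r=cv2.minAreaRect(q); b=cv2.boxPoints(r); e=[b[0]-b[1],b[1]-b[2]]
      i=0 if np.linalg.norm(e[0])<np.linalg.norm(e[1]) else 1
      P=[(b[i]+b[(i+1)%4])/2,(b[(i+2)%4]+b[(i+3)%4])/2]
      print(n,min(r[1]).__round__(1) if 0 else round(min(r[1]),1),[( (ray(d,*p,.022,W)[:2]-np.array([.555,.153]))@np.array([[.9995,.031],[-.031,.9995]])*1e3).round(0).tolist() for p in P])
print('redB',shift((.4167,-.3304),.268))
```

```text
[0.6065 0.105  0.2725]
red 36.8 [[192.0, -109.0], [254.0, -168.0]]
red 9.0 [[78.0, 94.0], [82.0, -82.0]]
red 7.0 [[-122.0, 147.0], [119.0, 147.0]]
blue 17.8 [[194.0, -215.0], [219.0, -252.0]]
blue 8.0 [[53.0, 77.0], [52.0, -99.0]]
blue 60.5 [[312.0, 153.0], [328.0, -85.0]]
black 142.0 [[471.0, -294.0], [-357.0, -287.0]]
black 202.0 [[-1.0, 143.0], [-16.0, -149.0]]
redB [-44.13 -17.38   0.12]
```

Call:
{"name": "send_rows", "arguments": {"steps": [-0.1, -3.68, -1.45, 0, 0, -0.1, -3.68, -1.45, 0, 0, -0.1, -3.68, -1.45, 0, 0, -0.1, -3.68, -1.45, 0, 0, -0.1, -3.68, -1.45, 0, 0, -0.1, -3.68, -1.45, 0, 0, -0.1, -3.68, -1.45, 0, 0, -0.1, -3.68, -1.45, 0, 0, -0.1, -3.68, -1.45, 0, 0, -0.1, -3.68, -1.45, 0, 0, -0.1, -3.68, -1.45, 0, 0, -0.1, -3.68, -1.45, 0, 0]}}

```text
clock: 19.8
position: [0.4143, -0.3312, 0.2661]
ee_rot: [-0.002, 0.719, 0.695, 0.0]
contact_force: [0.6, -0.0, 0.1]
width: 0.0385
gripper_force: 0.0
```

Call:
{"name": "send_rows", "arguments": {"steps": [-0.1, 0, 0, 0, 0, -0.1, 0, 0, 0, 0, -0.1, 0, 0, 0, 0]}}

```text
clock: 20.1
position: [0.4157, -0.3295, 0.2671]
ee_rot: [-0.001, 0.719, 0.695, 0.0]
contact_force: [-0.4, 0.1, 0.4]
width: 0.0387
gripper_force: 0.0
```

Run:
```python
from g import *
T=tool();print(T[:3,3].round(4)); print(shift((.4167,-.3310),.132))
d=get_image('wrist');print(proj(d,(.4167,-.3304,.185),T@d['mount']))
h=cv2.cvtColor(d['color'],cv2.COLOR_RGB2HSV);m=cv2.inRange(h,(0,120,50),(7,255,255))|cv2.inRange(h,(172,120,50),(180,255,255))
for c in cv2.findContours(m,0,1)[0]:
  if cv2.contourArea(c)>60: print(cv2.boundingRect(c))
```

```text
[ 0.4157 -0.3295  0.2671]
[-0.18  0.12 13.51]
[258.26991216 206.48968362]
(406, 293, 13, 10)
(346, 279, 12, 9)
(252, 167, 14, 45)
```

Call:
{"name": "send_rows", "arguments": {"steps": [-0.1, -0.2, 0.1, 2, 0, -0.1, 0, 0, 3, 0, -0.1, 0, 0, 3, 0, -0.1, 0, 0, 3, 0, -0.1, 0, 0, 2.7, 0, -1, 0, 0, 0, 0, -1, 0, 0, 0, 0, -1, 0, 0, 0, 0, -1, 0, 0, 0, 0, -1, 0, 0, 0, 0], "newtons": 20}}

```text
clock: 21.15
position: [0.4174, -0.3333, 0.1326]
ee_rot: [0.001, 0.719, 0.695, -0.0]
contact_force: [-1.1, -0.5, 0.2]
width: 0.0111
gripper_force: 20.5
```

Call:
{"name": "send_rows", "arguments": {"steps": [-1, 0, 0, -3, 0, -1, 0, 0, -4, 0, -1, 0, 0, -4, 0, -1, 0, 0, -4, 0, -1, 0, 0, -4, 0, -1, 0, 0, -1.2, 0, -1, 0, 0, 0, 0]}}

```text
clock: 21.85
position: [0.4174, -0.3335, 0.3359]
ee_rot: [0.003, 0.719, 0.695, -0.0]
contact_force: [-0.6, -0.4, -0.6]
width: 0.0117
gripper_force: 20.5
```

Call:
{"name": "send_rows", "arguments": {"steps": [-1, 3.84, 0.98, 0, 0, -1, 3.84, 0.98, 0, 0, -1, 3.84, 0.98, 0, 0, -1, 3.84, 0.98, 0, 0, -1, 3.84, 0.98, 0, 0, -1, 3.84, 0.98, 0, 0, -1, 3.84, 0.98, 0, 0, -1, 3.84, 0.98, 0, 0]}}

```text
clock: 22.65
position: [0.5048, -0.0267, 0.331]
ee_rot: [-0.002, 0.719, 0.695, -0.001]
contact_force: [0.4, -0.5, -0.5]
width: 0.0112
gripper_force: 20.5
```

Call:
{"name": "send_rows", "arguments": {"steps": [-1, 3.84, 0.98, 0, 0, -1, 3.84, 0.98, 0, 0, -1, 3.84, 0.98, 0, 0, -1, 3.84, 0.98, 0, 0, -1, 3.84, 0.98, 0, 0, -1, 3.84, 0.98, 0, 0, -1, 3.84, 0.98, 0, 0, -1, 0, 0, 4, 0, -1, 0, 0, 4.5, 0, -1, 0, 0, 4, 0, -1, 0, 0, 0, 0, -1, 0, 0, 0, 0]}}

```text
clock: 23.85
position: [0.5827, 0.2376, 0.207]
ee_rot: [-0.001, 0.719, 0.695, -0.001]
contact_force: [0.1, 0.4, 1.3]
width: 0.0111
gripper_force: 20.6
```

```bash
python3 rod.py r .147; python3 -c "
from g import *
print(shift(goal(26,87),.135))"
```

```text
(383, 305, 25, 16)
(242, 185, 30, 147)
(296, 167, 13, 112)
(126, 118, 219, 11)
0 [257. 190.] [258. 320.]
10 [257. 164.] [258. 331.]
20 [257. 139.] [258. 340.]
30 [257. 112.] [257. 345.]
40 [257.  84.] [257. 348.]
50 [257.  53.] [257. 348.]
60 [257.  20.] [257. 345.]
70 [257. -17.] [257. 341.]
80 [258. -59.] [257. 335.]
[0.5841 0.238  0.2091] [ 0.4 -0.5  0.9] 0.011378420155323397
[ 0.11 -0.05  7.41]
```

Call:
{"name": "send_rows", "arguments": {"steps": [-1, 0.1, 0, 3, 0, -1, 0, 0, 2, 0, -1, 0, 0, 1.5, 0, -1, 0, 0, 0.8, 0, -1, -0.7, 0, 0.1, 0, -1, -0.7, 0, 0.1, 0, -1, -0.7, 0, 0.1, 0, -1, -0.7, 0, 0.2, 0, -1, -1.2, 0, 0.4, 0, -1, -1.2, 0, 0.5, 0, -1, -1.2, 0, 0.5, 0, -1, 0, 0, 0, 0]}}

```text
clock: 25.1
position: [0.5827, 0.1726, 0.1192]
ee_rot: [0.002, 0.72, 0.694, 0.001]
contact_force: [-2.2, -2.7, 9.5]
width: 0.0112
gripper_force: 22.1
```

```bash
python3 rod.py r .147
```

```text
(407, 305, 86, 69)
(241, 143, 32, 205)
(305, 111, 23, 179)
(54, 30, 330, 20)
0 [257. 190.] [258. 320.]
10 [257. 164.] [258. 331.]
20 [257. 139.] [258. 340.]
30 [257. 112.] [257. 345.]
40 [257.  84.] [257. 348.]
50 [257.  53.] [257. 348.]
60 [257.  20.] [257. 345.]
70 [257. -17.] [257. 341.]
80 [258. -59.] [257. 335.]
[0.5827 0.1729 0.1193] [-1.3 -3.1 11.3] 0.011397965481683694
```

Its tilt is about 20°, so I'm continuing the arc and then releasing.

Call:
{"name": "send_rows", "arguments": {"steps": [-1, -1.5, 0, 1.0, 0, -1, -1.5, 0, 1.2, 0, -1, -1.2, 0, 1.4, 0, -1, -1.1, 0, 1.5, 0, -1, -0.6, 0, 1.2, 0, -1, -0.5, 0, 1.1, 0, -1, -0.4, 0, 0.8, 0, -1, -0.3, 0, 0.7, 0, -1, 0, 0, 0, 0, -1, 0, 0, 0, 0]}}

```text
clock: 26.15
position: [0.579, 0.104, 0.0273]
ee_rot: [0.0, 0.719, 0.695, -0.0]
contact_force: [-0.1, -0.1, 0.4]
width: 0.0113
gripper_force: 19.5
```

Call:
{"name": "send_rows", "arguments": {"steps": [-0.5, 0, 0, 0, 0, -0.4, 0, 0, 0, 0, -0.4, 0, 0, 0, 0, -0.4, 0, 0, -2, 0, -0.4, 0, 0, -4, 0, -0.4, 0, 0, -4, 0, -0.1, 0, 0, -4, 0, -0.1, 0, 0, -4, 0, -0.1, 0, 0, -4, 0, -0.1, 0, 0, -2, 0, -0.1, 0, 0, 0, 0]}}

```text
clock: 27.25
position: [0.5805, 0.1042, 0.2714]
ee_rot: [0.003, 0.719, 0.695, 0.003]
contact_force: [0.9, 0.8, 0.5]
width: 0.0384
gripper_force: 0.0
```

Run:
```python
from g import *
print(tool().round(3).tolist(),get_state()['qpos'].round(2)); w=save('wrist','w7')['color']; s=save('top','t7')['color']
cv2.imwrite('pics/ws7.png',cv2.resize(cv2.hconcat([w,s]),(800,300))[:,:,::-1])
```

```text
[[0.034, 0.999, 0.008, 0.581], [0.999, -0.034, 0.0, 0.104], [0.001, 0.008, -1.0, 0.271], [0.0, 0.0, 0.0, 1.0]] [ 0.06  0.28  1.41 -0.    1.45  0.09]
```

View pics/ws7.png

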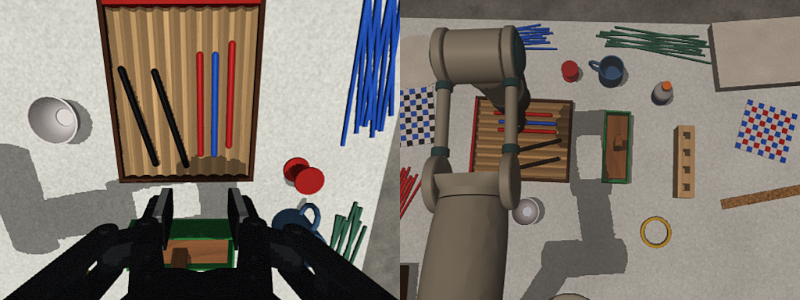

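All three rods lie in grooves. In the wrist view they are the columns at x≈200, 215 and 231, with the black rods askew on the left. The comb handle is at (618,144) in the top view. Next is the comb: roll 90° and move above the handle.

Call:
{"name": "send_rows", "arguments": {"steps": [1, 0, 0, 0, 8.18, 1, 0, 0, 0, 8.18, 1, 0, 0, 0, 8.18, 1, 0, 0, 0, 8.18, 1, 0, 0, 0, 8.18, 1, 0, 0, 0, 8.18, 1, 0, 0, 0, 8.18, 1, 0, 0, 0, 8.18, 1, 0, 0, 0, 8.18, 1, 0, 0, 0, 8.18, 1, 0, 0, 0, 8.18]}}

```text
clock: 28.45
position: [0.5776, 0.1039, 0.2647]
ee_rot: [0.0, 1.0, -0.02, -0.002]
contact_force: [-0.4, -0.4, 0.0]
width: 0.0855
gripper_force: 0.0
```

Call:
{"name": "send_rows", "arguments": {"steps": [1, -0.6, 3.9, 0, 0, 1, -0.6, 3.9, 0, 0, 1, -0.6, 3.9, 0, 0, 1, -0.6, 3.9, 0, 0, 1, -0.6, 3.9, 0, 0, 1, -0.6, 3.9, 0, 0, 1, 0, 0, 0, 0, 1, 0, 0, 0, 0]}}

```text
clock: 29.25
position: [0.5339, -0.129, 0.2652]
ee_rot: [-0.001, 1.0, -0.018, -0.002]
contact_force: [-0.6, 0.4, -0.4]
width: 0.0855
gripper_force: 0.0
```

Run:
```python
from g import *
T=tool();print(T.round(3).tolist(),get_state()['qpos'].round(2)); d=save('wrist','w8'); W=T@d['mount']
s=get_image('scene'); t=get_image('top'); w=d['color'].copy()
P=[proj(d,(.5363,-.130,.17),W),proj(d,(.5363,-.130,.062),W)]; print(P)
sc=cv2.resize(s['color'][150:300,180:330],(384,384))
cv2.imwrite('pics/ws8.png',cv2.resize(cv2.hconcat([w,sc]),(800,343))[:,:,::-1])
```

```text
[[0.999, -0.036, -0.004, 0.534], [-0.036, -0.999, 0.002, -0.129], [-0.004, -0.002, -1.0, 0.265], [0.0, 0.0, 0.0, 1.0]] [-0.36  0.22  1.5   0.    1.43  1.24]
[array([257.44299211, 196.37097411]), array([257.21349953, 169.43739744])]
```

View pics/ws8.png

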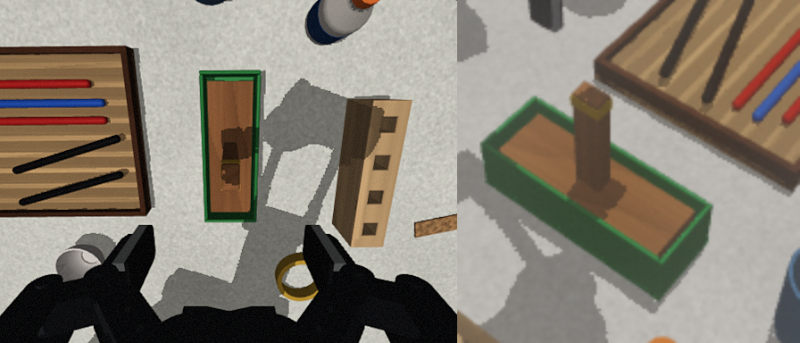

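The wrist view shows the handle top at about (231,177), which is px (258,198) at full scale. Predicted was (257,196), so it is centred between the fingers. I'm descending to grip it.

Call:
{"name": "send_rows", "arguments": {"steps": [1, 0.2, 0.1, 3, 0, 1, 0, 0, 4, 0, 1, 0, 0, 4, 0, 1, 0, 0, 3, 0, 1, 0, 0, 1.5, 0, 1, 0, 0, 0, 0, -1, 0, 0, 0, 0, -1, 0, 0, 0, 0, -1, 0, 0, 0, 0, -1, 0, 0, 0, 0, -1, 0, 0, 0, 0, -1, 0, 0, 0, 0], "newtons": 90}}

```text
clock: 30.6
position: [0.5374, -0.1302, 0.1132]
ee_rot: [0.0, 1.0, -0.017, 0.001]
contact_force: [-0.6, 0.1, 5.1]
width: 0.0167
gripper_force: 88.3
```

Call:
{"name": "send_rows", "arguments": {"steps": [-1, 0, 0, 0, 0, -1, 0, 0, 0, 0]}}

```text
clock: 30.8
position: [0.5374, -0.1302, 0.1132]
ee_rot: [0.0, 1.0, -0.017, 0.001]
contact_force: [-0.8, -0.9, 5.4]
width: 0.0168
gripper_force: 88.5
```

Run:
```python
from g import *
s=get_state();print(tool().round(4).tolist(),s['width'],s['gripper_force'],s['contact_force'],s['moment'])
```

```text
[[0.9994, -0.0337, 0.0015, 0.5374], [-0.0337, -0.9994, -0.0009, -0.1302], [0.0016, 0.0008, -1.0, 0.1132], [0.0, 0.0, 0.0, 1.0]] 0.01684966044993472 88.501957654953 [-0.81742931 -0.8964864   5.40406788] [-0.02770359  0.07175905  0.0304823 ]
```

Call:
{"name": "send_rows", "arguments": {"steps": [-1, 0, 0, -2, 0, -1, 0, 0, -2, 0, -1, 0, 0, -2, 0, -1, 0, 0, -3, 0, -1, 0, 0, -3, 0, -1, 0, 0, 0, 0, -1, 0, 0, 0, 0]}}

```text
clock: 31.5
position: [0.5366, -0.1296, 0.2318]
ee_rot: [-0.0, 1.0, -0.017, -0.0]
contact_force: [-0.7, -0.7, -1.6]
width: 0.0169
gripper_force: 88.3
```

Run:
```python
from g import *
T=tool();s=get_state();print(T[:3,3].round(4),s['width'],s['contact_force'].round(2)); d=save('wrist','w9'); W=T@d['mount']
M=d['mount']
for x in(-93.5,93.5):
  for y in(-30,30): print(x,y,proj(d,(x/1e3,y/1e3,.108-.046),M).round(0),proj(d,(x/1e3,y/1e3,.108-.024),M).round(0))
print('handle top',proj(d,(0.014,-.009,.108-.165),M),proj(d,(0.014,.009,.108-.165),M))
print('to tray',shift(goal(0,108),.22))
```

```text
[ 0.5366 -0.1296  0.2318] 0.016901361124010434 [-0.72 -0.74 -1.63]
-93.5 -30 [221. 315.] [224. 299.]
-93.5 30 [291. 315.] [288. 299.]
93.5 -30 [211.  81.] [215.  83.]
93.5 30 [302.  81.] [297.  83.]
handle top [230.71095413 296.54539855] [281.91266693 296.55251316]
to tray [  0.93 -39.08   1.11]
```

View pics/w9.png

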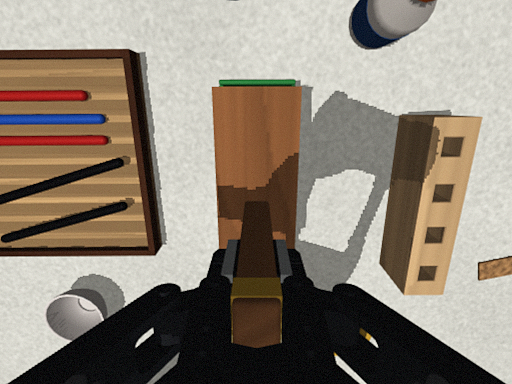

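The wrist view shows the comb held. The head's far edge is at row 87, cols 213–300, and the handle's top face starts near row 297. The prediction was row 81, so I'll measure the held offset more precisely and compare it against the tray after moving.

Run:
```python
from g import *
from scipy.optimize import least_squares
c=cv2.imread('pics/w9.png').astype(int)
for r in(92,100,120,150): print(r,[ (x,c[r,x,::-1].tolist()) for x in list(range(210,218))+list(range(295,304))])
for col in(240,256,270): print(col,[(r,c[r,col,::-1].tolist()) for r in range(80,92)])
for col in(245,256,268): print(col,[(r,c[r,col,::-1].tolist()) for r in list(range(274,304,2))])
for r in(284,300,320): print(r,[(x,c[r,x,::-1].tolist()) for x in list(range(226,236))+list(range(276,286))])
```

```text
92 [(210, [210, 211, 204]), (211, [197, 193, 181]), (212, [150, 101, 63]), (213, [146, 93, 51]), (214, [153, 97, 59]), (215, [148, 94, 56]), (216, [150, 95, 58]), (217, [148, 94, 56]), (295, [140, 94, 54]), (296, [139, 90, 54]), (297, [142, 89, 52]), (298, [150, 98, 59]), (299, [142, 92, 51]), (300, [155, 98, 53]), (301, [143, 105, 83]), (302, [117, 123, 122]), (303, [122, 124, 115])]
100 [(210, [213, 212, 204]), (211, [201, 194, 183]), (212, [166, 129, 97]), (213, [142, 84, 44]), (214, [151, 99, 59]), (215, [154, 100, 61]), (216, [154, 95, 57]), (217, [157, 103, 63]), (295, [136, 90, 53]), (296, [145, 97, 60]), (297, [147, 95, 56]), (298, [142, 89, 51]), (299, [149, 96, 56]), (300, [144, 93, 53]), (301, [134, 111, 85]), (302, [130, 133, 131]), (303, [130, 128, 122])]
120 [(210, [214, 213, 203]), (211, [224, 224, 217]), (212, [210, 207, 195]), (213, [167, 132, 103]), (214, [137, 83, 40]), (215, [149, 95, 56]), (216, [156, 100, 63]), (217, [155, 102, 61]), (295, [141, 88, 52]), (296, [144, 94, 57]), (297, [153, 101, 62]), (298, [148, 94, 54]), (299, [149, 97, 59]), (300, [135, 110, 91
[... 2735 characters left out ...]
, (232, [110, 82, 27]), (233, [44, 28, 15]), (234, [35, 22, 15]), (235, [42, 30, 19]), (276, [45, 35, 19]), (277, [43, 26, 14]), (278, [42, 28, 17]), (279, [49, 33, 20]), (280, [90, 68, 22]), (281, [119, 92, 30]), (282, [64, 51, 24]), (283, [0, 0, 8]), (284, [4, 0, 3]), (285, [15, 17, 15])]
320 [(226, [3, 4, 6]), (227, [11, 15, 11]), (228, [5, 0, 9]), (229, [2, 6, 8]), (230, [11, 14, 9]), (231, [54, 40, 16]), (232, [82, 59, 26]), (233, [58, 33, 22]), (234, [62, 37, 19]), (235, [72, 50, 31]), (276, [71, 42, 25]), (277, [65, 41, 26]), (278, [66, 45, 26]), (279, [55, 34, 19]), (280, [71, 48, 21]), (281, [87, 66, 24]), (282, [2, 0, 9]), (283, [5, 9, 10]), (284, [11, 9, 14]), (285, [11, 14, 11])]
```

The handle top matches the prediction exactly, while the head edge suggests about 2° of pitch in the grip. Light seating on the ridges should level that. I'm moving over the red end and stopping 12 mm above the ridges.

Call:
{"name": "send_rows", "arguments": {"steps": [-1, 0.1, -3.86, 0, 0, -1, 0.1, -3.86, 0, 0, -1, 0.1, -3.86, 0, 0, -1, 0.1, -3.86, 0, 0, -1, 0.1, -3.86, 0, 0, -1, 0.1, -3.86, 0, 0, -1, 0.1, -3.86, 0, 0, -1, 0.1, -3.86, 0, 0, -1, 0.1, -3.86, 0, 0, -1, 0.1, -3.86, 0, 0, -1, 0, 0, 0, 0, -1, 0, 0, 0, 0]}}

```text
clock: 32.75
position: [0.5586, 0.2559, 0.2297]
ee_rot: [0.001, 1.0, -0.016, -0.002]
contact_force: [-0.2, 0.2, -3.5]
width: 0.017
gripper_force: 89.2
```

Call:
{"name": "send_rows", "arguments": {"steps": [-1, 0, 0, 3, 0, -1, 0, 0, 3, 0, -1, 0, 0, 2, 0, -1, 0, 0, 1.2, 0, -1, 0, 0, 0, 0, -1, 0, 0, 0, 0]}}

```text
clock: 33.35
position: [0.5604, 0.2551, 0.1407]
ee_rot: [0.0, 1.0, -0.017, 0.0]
contact_force: [-0.3, 0.8, -1.8]
width: 0.0168
gripper_force: 89.1
```

Run:
```python
from g import *
T=tool();print(T.round(4).tolist()); print('sh',shift(goal(1.5,103),.127)); d=get_image('wrist'); s=get_image('scene'); W=T@d['mount']
cv2.imwrite('pics/w10.png',d['color'][:,:,::-1])
p=proj(s,np.r_[goal(0,103),.05]).astype(int);print(p)
x0=max(0,min(512-160,p[0]-80));y0=max(0,p[1]-60)
a=cv2.resize(d['color'],(400,300));b=cv2.resize(s['color'][y0:y0+120,x0:x0+160],(800,600)[:2],interpolation=cv2.INTER_CUBIC)
b[:300,:0]=0
out=np.vstack([cv2.resize(b,(720,540))]); cv2.imwrite('pics/s10.png',out[:,:,::-1])
# predict ridge rows
for x in(-91,0,91,125): print(x,[proj(d,np.r_[goal(x,yy),.019 if x<100 else .03],W).round(1).tolist() for yy in(0,60)])
```

```text
[[0.9994, -0.0345, 0.0006, 0.5604], [-0.0345, -0.9994, -0.0001, 0.2551], [0.0006, 0.0001, -1.0, 0.1407], [0.0, 0.0, 0.0, 1.0]]
sh [-0.07 -0.08  1.37]
[334 137]
-91 [[353.2, 275.3], [296.4, 275.5]]
0 [[362.7, 192.8], [300.2, 193.0]]
91 [[374.4, 91.7], [304.8, 92.0]]
125 [[385.1, 45.2], [309.1, 45.5]]
```

View pics/s10.png

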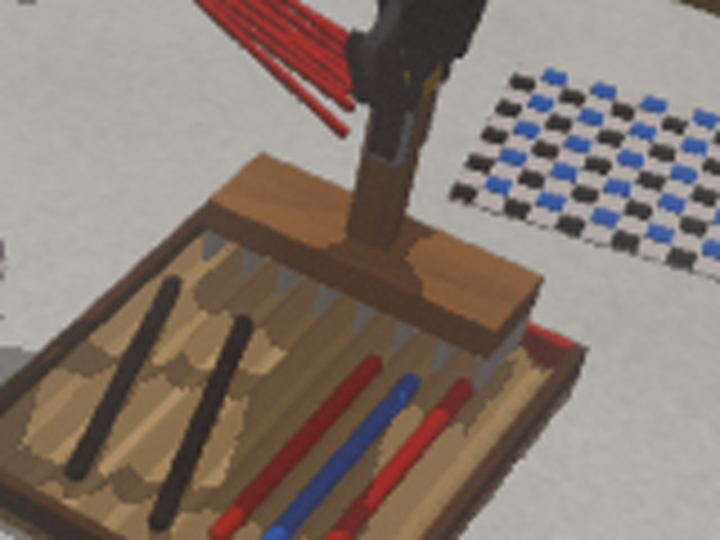

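The scene crop shows the comb over the red end, teeth down. The head's front edge runs from about (205,222) to (487,360). I'll compare its pitch with the projection.

Run:
```python
from g import *
s=get_image('scene');T=tool();x0,y0=334-80,137-60
for ph in(0,2,3):
    a=np.radians(ph);c,sn=np.cos(a),np.sin(a);o=[]
    for x,y,z in((-93.5,-30,46),(93.5,-30,46),(93.5,-30,24),(93.5,30,46),(-93.5,30,46),(-91,-30,12),(91,-30,12),(91,-30,0)):
        X=x; Z=127-z  # rel to grasp, Z down (tool)
        # rotate about y: +x end down
        X2=c*X-sn*Z; Z2=sn*X+c*Z
        p=T@np.array([X2/1e3,-y/1e3,-.0187+Z2/1e3,1]); q=proj(s,p[:3]); o.append(((q-[x0,y0])*4.5).round(0).tolist())
    print(ph,o)
```

```text
0 [[209.0, 198.0], [498.0, 329.0], [489.0, 359.0], [546.0, 273.0], [262.0, 150.0], [207.0, 245.0], [480.0, 373.0], [476.0, 388.0]]
2 [[205.0, 191.0], [492.0, 331.0], [482.0, 360.0], [540.0, 275.0], [259.0, 144.0], [202.0, 238.0], [473.0, 374.0], [467.0, 389.0]]
3 [[204.0, 188.0], [489.0, 332.0], [478.0, 361.0], [537.0, 276.0], [257.0, 140.0], [199.0, 234.0], [469.0, 374.0], [463.0, 389.0]]
```

The projection fits a level comb: corners (209,198), (498,329) and (546,273), within 3 px. I'm lowering gently to ridge height.

Call:
{"name": "send_rows", "arguments": {"steps": [-1, -0.15, 0, 0.6, 0, -1, 0, 0, 0.4, 0, -1, 0, 0, 0.15, 0, -1, 0, 0, 0, 0, -1, 0, 0, 0, 0]}}

```text
clock: 34.0
position: [0.5585, 0.2558, 0.1287]
ee_rot: [0.0, 1.0, -0.017, 0.0]
contact_force: [0.5, -0.0, -1.6]
width: 0.0168
gripper_force: 89.1
```

Call:
{"name": "send_rows", "arguments": {"steps": [-1, 0, 0, 0.1, 0, -1, 0, 0, 0, 0, -1, 0, 0, 0, 0]}}

```text
clock: 34.3
position: [0.5584, 0.2557, 0.1278]
ee_rot: [0.0, 1.0, -0.017, 0.0]
contact_force: [1.3, 0.4, -1.9]
width: 0.0172
gripper_force: 89.1
```

Run:
```python
from g import *
print(tool()[:3,3].round(4),shift(goal(0.5,103),.1275),get_state()['contact_force'].round(1))
d=save('wrist','w11')
```

```text
[0.5584 0.2557 0.1278] [ 0.02 -0.02  0.03] [ 1.3  0.4 -1.9]
```

View pics/w11.png

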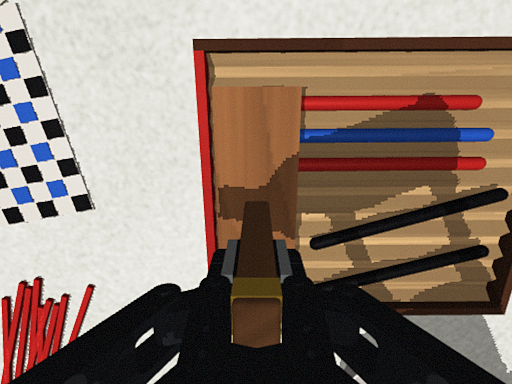

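The comb is seated just over the ridges inside the red wall, and the black rods (right, rows 190–290) are askew. I'm drawing toward the dark end.

Call:
{"name": "send_rows", "arguments": {"steps": [-1, 0, 0.8, 0, 0, -1, 0, 0.8, 0, 0, -1, 0, 0.8, 0, 0, -1, 0, 0.8, 0, 0, -1, 0, 0.8, 0, 0, -1, 0, 0.8, 0, 0, -1, 0, 0.8, 0, 0, -1, 0, 0.8, 0, 0, -1, 0, 0.8, 0, 0, -1, 0, 0.8, 0, 0]}}

```text
clock: 35.35
position: [0.5558, 0.1757, 0.1278]
ee_rot: [-0.001, 1.0, -0.017, 0.0]
contact_force: [0.5, 5.0, -2.1]
width: 0.0171
gripper_force: 89.0
```

Call:
{"name": "send_rows", "arguments": {"steps": [-1, 0, 0.8, 0, 0, -1, 0, 0.8, 0, 0, -1, 0, 0.8, 0, 0, -1, 0, 0.8, 0, 0, -1, 0, 0.8, 0, 0, -1, 0, 0.8, 0, 0, -1, 0, 0.8, 0, 0, -1, 0, 0.8, 0, 0, -1, 0, 0.8, 0, 0, -1, 0, 0, 0, 0]}}

```text
clock: 36.35
position: [0.553, 0.1024, 0.1277]
ee_rot: [0.0, 1.0, -0.017, -0.0]
contact_force: [0.1, -0.0, -2.0]
width: 0.0171
gripper_force: 90.9
```

Run:
```python
from g import *
s=get_state();print(tool().round(4).tolist(),s['contact_force'].round(1),s['moment'].round(2)); print(shift(goal(0.5,-105),.1278))
a=save('scene','s12')['color'];b=save('wrist','w12')['color']
cv2.imwrite('pics/sw12.png',cv2.hconcat([cv2.resize(a[70:270,200:440],(480,400)),cv2.resize(b,(320,400))])[:,:,::-1])
```

```text
[[0.9994, -0.0349, -0.0006, 0.553], [-0.0349, -0.9994, -0.0007, 0.1024], [-0.0006, 0.0008, -1.0, 0.1277], [0.0, 0.0, 0.0, 1.0]] [ 0.1 -0.  -2. ] [ 0.    0.02 -0.03]
[ 0.11  5.44 -0.01]
```

View pics/sw12.png

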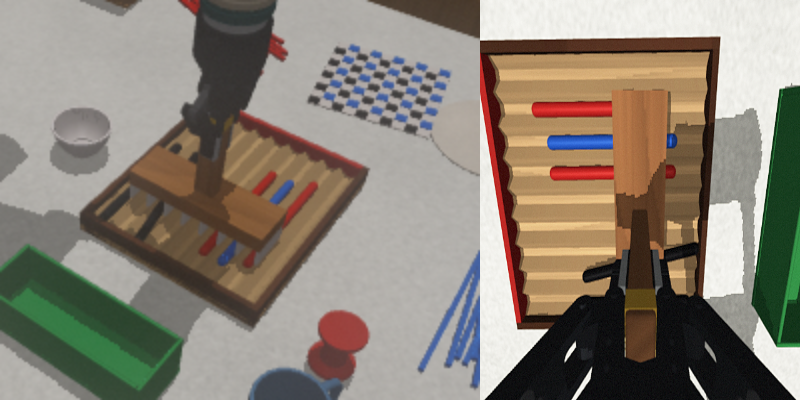

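The comb is mid-tray: blue and red rods are straight in their grooves, and a black rod still lies slightly askew under the comb (right panel, (585–700, 245–275)). I'm continuing to the dark end.

Call:
{"name": "send_rows", "arguments": {"steps": [-1, 0.1, 0.8, 0, 0, -1, 0, 0.8, 0, 0, -1, 0, 0.8, 0, 0, -1, 0, 0.8, 0, 0, -1, 0, 0.8, 0, 0, -1, 0, 0.8, 0, 0, -1, 0, 0.6, 0, 0, -1, 0, 0, 0, 0, -1, 0, 0, 0, 0]}}

```text
clock: 37.35
position: [0.5525, 0.0497, 0.1278]
ee_rot: [-0.0, 1.0, -0.017, 0.0]
contact_force: [0.1, 0.4, -1.3]
width: 0.0168
gripper_force: 91.1
```

Call:
{"name": "send_rows", "arguments": {"steps": [-1, 0, 0, -2, 0, -1, 0, 0, -4, 0, -1, 0, 0, -4, 0, -1, 0, 0, -4, 0, -1, 0, 0, -4, 0, -1, 0, 0, 0, 0, -1, 0, 0, 0, 0]}}

```text
clock: 38.05
position: [0.5526, 0.0502, 0.3084]
ee_rot: [-0.0, 1.0, -0.017, 0.001]
contact_force: [0.8, -0.1, -3.0]
width: 0.0172
gripper_force: 91.1
```

Run:
```python
from g import *
s=get_state();print(tool()[:3,3].round(4),s['contact_force'].round(1)); print('cup',shift((.5374,-.1302),.31),'start',shift(goal(0.5,103),.31))
a=save('scene','s13')['color'];b=save('wrist','w13')['color']
cv2.imwrite('pics/sw13.png',cv2.hconcat([cv2.resize(a[70:250,200:416],(432,360)),cv2.resize(b[:, :400],(368,360))])[:,:,::-1])
```

```text
[0.5526 0.0502 0.3084] [ 0.8 -0.1 -3. ]
cup [-0.92 18.08 -0.16] start [ -0.07 -20.58  -0.15]
```

View pics/sw13.png

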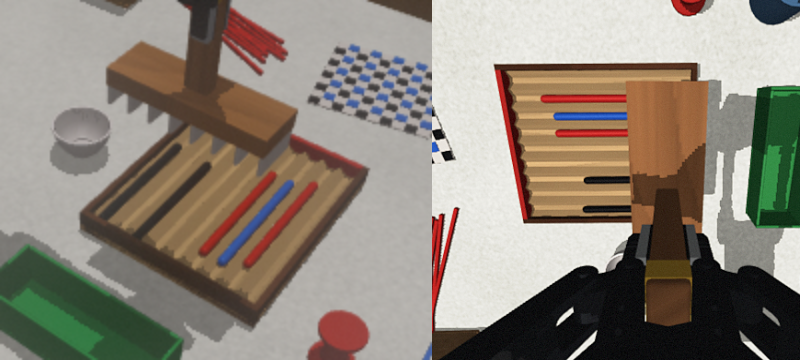

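All five rods now lie straight and parallel, each in its own groove: black at left, red, blue and red at right, all clear between the ridges. I'm returning over the cup and re-checking the rods numerically before releasing.

Call:
{"name": "send_rows", "arguments": {"steps": [-1, -0.15, 3, 0, 0, -1, -0.15, 3, 0, 0, -1, -0.15, 3, 0, 0, -1, -0.15, 3, 0, 0, -1, -0.15, 3, 0, 0, -1, -0.15, 3, 0, 0, -1, 0, 0, 4, 0, -1, 0, 0, 4, 0, -1, 0, 0, 3, 0, -1, 0, 0, 0, 0, -1, 0, 0, 0, 0]}}

```text
clock: 39.25
position: [0.5369, -0.1295, 0.1968]
ee_rot: [-0.0, 1.0, -0.017, -0.001]
contact_force: [-0.1, -0.2, -1.1]
width: 0.0169
gripper_force: 90.8
```

```bash
cat > chk.py <<'E'
from g import *
def chk(cam='scene'):
    d=get_image(cam); c=d['color']
    # rectify the tray plane z=.016 to a 2 px/mm picture
    pts=np.array([[-117,140],[117,140],[117,-140],[-117,-140]],float)
    src=np.float32([proj(d,np.r_[goal(*p),.018]) for p in pts]); dst=np.float32([[(p[0]+117)*2,(140-p[1])*2] for p in pts])
    w=cv2.warpPerspective(c,cv2.getPerspectiveTransform(src,dst),(468,560),flags=cv2.INTER_CUBIC); cv2.imwrite(f'pics/rect_{cam}.png',w[:,:,::-1])
    h=cv2.cvtColor(w,cv2.COLOR_RGB2HSV)
    M={'red':cv2.inRange(h,(0,130,50),(6,255,255))|cv2.inRange(h,(172,130,50),(180,255,255)),'blue':cv2.inRange(h,(105,120,50),(125,255,255)),'black':cv2.inRange(w,(0,0,0),(52,46,42))}
    for n,m in M.items():
        for q in cv2.findContours(m,0,1)[0]:
            if cv2.contourArea(q)>1200:
                (u,v),s,a=cv2.minAreaRect(q); L=cv2.fitLine(q,cv2.DIST_L2,0,.01,.01).ravel()
                print(cam,n,'x %.0f y %.0f'%(u/2-117,140-v/2),'size',np.array(s).round()/2,'angle %.1f'%np.degrees(np.arctan2(L[0]*np.sign(L[1]),abs(L[1]))))
chk('scene'); chk('top')
E
python3 chk.py; python3 -c "
from g import *
print(tool()[:3,3].round(4),shift((.5374,-.1302),.1132),get_state()['contact_force'].round(1))"
```

```text
scene red x 29 y -13 size [182.5  13. ] angle 0.4
scene red x 81 y 4 size [183.   12.5] angle 0.2
scene blue x 55 y -13 size [179.5  10.5] angle 0.2
top red x 26 y -10 size [178.  12.] angle 0.2
top red x 78 y 6 size [179.   12.5] angle 0.2
top blue x 52 y -10 size [177.5  10.5] angle 0.3
top black x -57 y -50 size [181.  26.] angle -0.2
top black x -104 y -33 size [163.   11.5] angle 0.7
[ 0.5386 -0.1301  0.1992] [-0.14  0.01  8.6 ] [ 0.9 -1.1 -1.2]
```

Call:
{"name": "send_rows", "arguments": {"steps": [-1, -0.1, 0, 2, 0, -1, 0, 0, 2, 0, -1, 0, 0, 2, 0, -1, 0, 0, 1.5, 0, -1, 0, 0, 0.7, 0, -1, 0, 0, 0.3, 0, -1, 0, 0, 0, 0, -1, 0, 0, 0, 0]}}

```text
clock: 40.15
position: [0.5373, -0.1301, 0.1139]
ee_rot: [0.0, 1.0, -0.017, 0.001]
contact_force: [0.6, 0.4, -1.5]
width: 0.017
gripper_force: 90.8
```

```bash
python3 -c "
from g import *
s=get_state();print(tool()[:3,3].round(4),s['contact_force'].round(1),s['width'])"; python3 chk.py
```

```text
[ 0.5373 -0.1301  0.1139] [ 0.6  0.4 -1.5] 0.017007510309136897
scene red x 29 y -13 size [ 12.5 182.5] angle 0.4
scene red x 81 y 4 size [183.   12.5] angle 0.2
scene blue x 55 y -13 size [179.5  10.5] angle 0.2
top red x 26 y -10 size [178.  12.] angle 0.2
top red x 78 y 6 size [179.   12.5] angle 0.2
top blue x 52 y -10 size [177.5  10.5] angle 0.3
top black x -51 y -48 size [178.5  12. ] angle 0.6
top black x -104 y -39 size [175.   11.5] angle 0.6
```

The rods sit at x = −104, −51, 26, 52 and 78, all within 1° of the grooves. I'm releasing the comb and backing off.

Call:
{"name": "send_rows", "arguments": {"steps": [-1, 0, 0, 0.08, 0, -0.4, 0, 0, 0, 0, 0.2, 0, 0, 0, 0, 0.6, 0, 0, 0, 0, 1, 0, 0, 0, 0, 1, 0, 0, -2, 0, 1, 0, 0, -4, 0, 1, 0, 0, -4, 0, 1, 0, 0, -4, 0, 1, 0, 0, -4, 0, 1, -4, 0, 0, 0, 1, -4, 0, 0, 0]}}

```text
clock: 41.45
position: [0.4568, -0.1275, 0.2932]
ee_rot: [0.001, 1.0, -0.016, 0.001]
contact_force: [-0.6, 0.6, -0.4]
width: 0.0853
gripper_force: 0.0
```

Call:
{"name": "send_rows", "arguments": {"steps": [1, -4, 4, 0, 0, 1, -3, 4, 0, 0, 1, -3, 4, 0, 0, 1, 0, 4, 0, 0, 1, 0, 0, 0, 0, 1, 0, 0, 0, 0, 1, 0, 0, 0, 0]}}

```text
clock: 42.15
position: [0.356, -0.2783, 0.2918]
ee_rot: [-0.001, 1.0, -0.017, -0.0]
contact_force: [0.9, 0.2, -0.0]
width: 0.0851
gripper_force: 0.0
```

```bash
python3 chk.py
python3 - <<'E'
from g import *
print(get_state()['clock'],tool()[:3,3])
a=save('scene','s15')['color'];b=save('top','t15')['color']
cv2.imwrite('pics/sw15.png',cv2.hconcat([cv2.resize(a[60:320,110:440],(400,315)),cv2.resize(b[80:280,60:400],(400,315))])[:,:,::-1])
E
```

```text
scene red x 29 y -13 size [182.5  12.5] angle 0.4
scene red x 81 y 4 size [ 12.5 182.5] angle 0.2
scene blue x 55 y -12 size [179.   10.5] angle 0.2
top red x 26 y -10 size [178.  12.] angle 0.2
top red x 78 y 6 size [178.5  12. ] angle 0.2
top blue x 52 y -10 size [177.5  10.5] angle 0.3
top black x -51 y -48 size [179.  12.] angle 0.6
top black x -104 y -41 size [178.5  11.5] angle 0.5
42.25 [ 0.35619332 -0.27800064  0.29196015]
```

View pics/sw15.png

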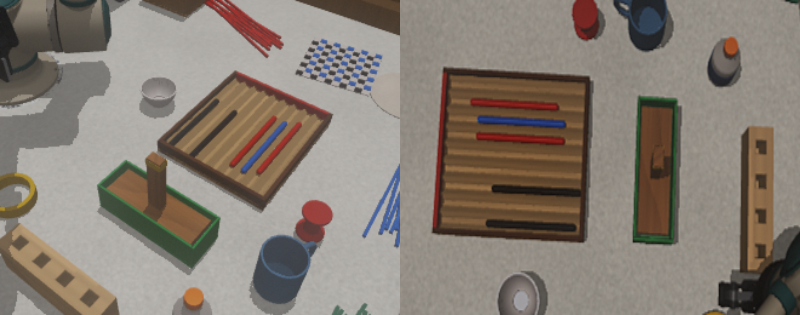

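The five rods lie in five separate grooves, the comb is upright in its cup, the holder is empty and the bystander objects are in place. I'm handing in.

```bash
python3 -c "
from rig import sign_off
print(sign_off())"
```

```text
the job is handed in; nothing more can be done
None
```

The job is handed in: all five rods (two red, one blue, two black) lie in grooves of their own after one comb stroke from the red end to the dark end, the comb stands back upright in its cup, and the bowl, bottle, tape, mug and spool were left alone; the run took about 42 s of the 210 s, and `sign_off` gave no verdict.

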